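# Wedge the dovetailed lid onto a dried-fruit gift box

### The arm

A 6-joint arm with a two-finger parallel gripper is mounted at the origin on the work surface. World frame = base frame: x ahead of the robot, y to its left, z up, the work surface at z = 0. Lengths are in m, angles in degrees, forces in N, time in s.
With the tool pointing down it reaches from about 0.2 to 0.875 m from the base axis. Payload 3.4 kg.
Tool frame: the origin (TCP) lies at the very end of the fingers, on their centre line; the grasp point (between the pads) lies 19 mm behind it; x points along the fingers, y is the direction in which the jaws open and shut, and the axes are right-handed (so a half turn about x gives the same grasp; the last joint's range is limited). The gripper opens to 94 mm and grips with 3 to 60 N. Pads are 16 mm wide; open, the fingers measure 119 mm over their backs; the gripper's body (75 mm by 177 mm) begins 78 mm behind the grasp point.
Start: joints at [69.844, 15.808, 86.224, -0, 77.962, -6.933], TCP at [0.132, 0.56, 0.205] pointing down, gripper open.
Joint ranges: [-165.64, 165.64], [-43.16, 119.46], [12.63, 154.43], [-67.54, 247.53], [6.08, 155.33], [-154.97, 154.97]. Speed limits (degrees/s): [147.25, 147.25, 180, 180, 180, 180].

### API

Orientations are given as [roll, pitch, yaw] about the fixed x, y, z axes, in that order (R = Rz(yaw) Ry(pitch) Rx(roll)).
In Python, from plant import r gives the robot as it stands. The module is installed in compiled form; this text tells all that it offers.
- The arm moves only by the tool apply_moves, never from a script. Its arguments are lists of equal length, an entry for each row: "gripper": the opening, from -1 (shut) to 1 (fully open); "xyz": the shift along the world's x, y, z in mm, a list of three; "twist": the turn about the world's z in rad. A call has 1 to 12 rows; each row is the pose to reach, as a shift and turn from the pose commanded when the call began; what a row does not reach only later rows make up. A row lasts 1/8 s, in which the tool goes at most 62.5 mm and 10.7 degrees, less where a joint would pass 70% of its speed; a pose out of reach is approached as far as the arm can. A call with a gripper value outside its range is refused whole. The fingers move at their own pace and stop on an object; "newtons" is the grip in N (left out, the last holds). Time passes only in rows, so rows that repeat a pose let the fingers close. It gives the time, the measured TCP pose, the force and the opening at its end, in the units of the state.
- r.sense(): the state, without advancing time (a new reading comes with each control period).
- r.capture(name): name is "side" or "top" or "wrist"; returns a dict with "color" (400x640x3 uint8, red, green, blue), "K" (3x3 intrinsics, pixels), "rvec" (rotation vector, rad) and "tvec" (3), from world to camera coordinates, as OpenCV has them; the wrist camera has in their place "hand_eye" (4x4, takes a point from camera to tool coordinates, whose origin is the TCP and whose axes are the tool frame's). Camera axes: x right, y down, z forward; pixel columns grow to the right and rows downward; lengths in m; the calibration is good to about 2 mm. A picture is of the moment at which its call begins: read the wrist's pose just before it. There is no depth.
- r.sign_off(): hands the job in, once; it reports no verdict.
The state is a dict: "clock": time; "qpos": joint angles; "joint_vel": joint speeds; "tau": joint torques, N m; "ee_pos": TCP position; "tool_rot": TCP orientation; "ft_force": force on the tool from outside, world axes, zero at the start; "wrist_torque": the same for the moment, N m; "finger_gap": finger opening in m.
Only numpy, scipy, OpenCV 4.12 (cv2) and the standard library are available. Lean on these libraries where they do the work, as an engineer would, in place of code of your own. Each camera call takes 0.05 s, during which the arm holds its last target.

### The job

Close the open wooden gift box of dates: lay its loose dovetailed lid in the wide mouth of the tapered way, narrow end first, slide it in flat and push it along with about 12 N, never more than 16 N, until it wedges tight against both rails, then let go. Leave the other things on the counter where they are.

Things in the scene. Friction and masses are not known exactly. Their poses are not given: they have to be found in the camera images.
- gift_box: Open wooden gift box of dates, fixed on a black mat: 170 long (x), 140 wide (y), 50 mm high to the flat ledges on which the lid slides. Origin: centre of its underside, on the counter. +x is the direction in which the lid is pushed in, between two dovetail rails on the ledges. No end stop: only the wedging stops the lid.
- way_middle (a point): Middle of the box's length and width, at ledge height (50 mm). Axes as gift_box. The tight lid's centre is within about 14 mm of this point along x; where exactly depends on the brass jaw's setting and must be felt. With its centre 130 mm back (-x) the lid can be lowered straight into the mouth, 2 mm or more free each side; nearer than 110 mm it may land on the rails.
- way_mouth (a point): Middle of the way's open, wide mouth, 85 mm before way_middle along -x, at ledge height (50 mm). From here the way narrows by 4 degrees on each side towards +x.
- fixed_rail: Wooden dovetail rail, 170 long, about 19 mm high, on the box's left (+y) side, its inner face leaning inwards by 25 degrees over the lid's edge. Origin: middle of the foot line of that face, at ledge height; x along the face, z up. The two foot lines are about 92 mm apart at the middle.
- gib_rail: Dark steel bar on the box's right (-y) side that carries a brass dovetail jaw, the mirror image of the wooden rail. The jaw was set by hand anywhere from 1.6 mm in to 1.6 mm out (this pose, taken on the bar, does not show it), which shifts the place where the lid wedges by up to 11 mm either way. Origin: the jaw's foot line in its middle setting, at mid-length, ledge height.
- lid: Loose light-wood lid, about 0.16 kg, lying flat, right way up: 130 long (x), 12 mm thick, bevelled edges; underside 101 mm wide at one end, 83 mm at the other. Origin: centre of its underside. +x points to the narrow end (brass dot), which goes in first: its x then lies along the box's x. Drag is 0 to 6 N while it rubs on a ledge or one rail and climbs steeply once both pinch it.
- lid_handle (a point): Centre of the dark upright bar handle on the middle of the lid: 14 mm thick along the lid's x (grip it there), 50 mm long across, 34 mm high above the lid's top face. The point is half-way up, 29 mm above the lid's underside. Axes as lid.
- lid_left_edge (a point): Bottom of the lid's left (+y) bevelled edge at mid-length, 46 mm from the lid's centre; meets the wooden rail's foot line when tight.
- jar_raisins: Bystander: jar of golden raisins with a red cap, 76 mm across, 98 mm high. Origin: centre of its underside.
- jar_almonds: Bystander: jar of almonds with a red cap, 76 mm across, 98 mm high. Origin: centre of its underside.
- jar_figs: Bystander: jar of dark figs with a red cap, 76 mm across, 98 mm high. Origin: centre of its underside.
- weight0: Bystander: brass weight, 42 mm across, 35 mm high. Origin: centre of its underside.
- weight1: Bystander: brass weight, 34 mm across, 28 mm high. Origin: centre of its underside.
- bowl: Bystander: steel bowl, 120 mm across, 45 mm high. Origin: centre of its underside.
- scoop: Bystander: aluminium scoop, 190 mm long, 70 mm wide, 30 mm high, black handle to its -x. Origin on the underside, 10 mm ahead of the blade's back wall.
There are look-alikes about, which are no part of the job. There is more than one size of the lid; the job needs the middle-sized.

How it is judged:
By the outcome, as a careful person would: the job done as asked, in the order asked, and still so for the second after the job is handed in, with the robot touching nothing.
It also fails if it takes over 67 s, if anything falls off the work surface, if the arm or the gripper's body presses on something with over 40 N, if the wrist force passes 120 N, or if a joint passes its speed limit or range.

## Working session

There is one attempt and no reset: what is moved stays moved. The work goes in short steps, Python scripts to look and compute and a tool call to move; the robot and the scene stay as the last step left them, time stands still between calls to the robot, and variables do not carry over. Pictures are saved under pics/ and viewed, and the job is handed in when it is done.

Besides the shell and the picture viewer there is one more tool, called after "Call:" as name(argument=value, ...), one argument or row to a line, values as JSON. apply_moves: Moves the arm, as the interface text tells. Its arguments: {"type":"object","properties":{"gripper":{"type":"array"},"xyz":{"type":"array"},"twist":{"type":"array"},"newtons":{"type":"number"}},"required":["gripper","xyz","twist"]}

```bash
mkdir -p pics; python3 - <<'E'
from plant import r
import cv2,json,numpy as np
print(r.sense())
for n in ["side","top","wrist"]:
    c=r.capture(n); cv2.imwrite(f"pics/{n}0.png",c["color"][:,:,::-1])
    print(n,{k:np.round(np.array(v),4).tolist() for k,v in c.items() if k!="color"})
print(r.sense()["clock"])
E
```

```text
{'clock': 0.0, 'qpos': array([ 6.98437899e+01,  1.58457875e+01,  8.62938264e+01, -1.23429188e-03,
        7.79606525e+01, -6.93428252e+00]), 'joint_vel': array([ 0.09935787, -0.03195231, -0.03309565,  0.00768818, -0.06048306,
        0.04547957]), 'tau': array([ 7.42248494e-05, -4.04592633e+01, -2.37231946e+01,  7.01542944e-02,
        3.41597653e-02, -1.31014767e-04]), 'ee_pos': array([0.13135094, 0.55922537, 0.20463269]), 'tool_rot': array([ -96.24476907,   89.89972641, -109.46643816]), 'ft_force': array([ 0.90378962, -0.18061445, -0.54619166]), 'wrist_torque': array([-0.03323487, -0.074949  ,  0.01671567]), 'finger_gap': 0.09378582511926975}
side {'K': [[436.4407, 0.0, 316.1027], [0.0, 436.4407, 202.4339], [0.0, 0.0, 1.0]], 'rvec': [2.3595, -0.1631, 0.0512], 'tvec': [-0.534, 0.0391, 1.3219]}
top {'K': [[474.4198, 0.0, 321.9673], [0.0, 474.4198, 189.364], [0.0, 0.0, 1.0]], 'rvec': [2.1503, -2.154, 0.185], 'tvec': [-0.0942, 0.5023, 1.6197]}
wrist {'K': [[286.7416, 0.0, 317.2726], [0.0, 286.7416, 206.1977], [0.0, 0.0, 1.0]], 'hand_eye': [[-0.0001, -0.2509, 0.968, -0.18], [1.0, -0.0003, 0.0, -0.0012], [0.0003, 0.968, 0.2509, -0.0734], [0.0, 0.0, 0.0, 1.0]]}
0.15
```

View pics/side0.png

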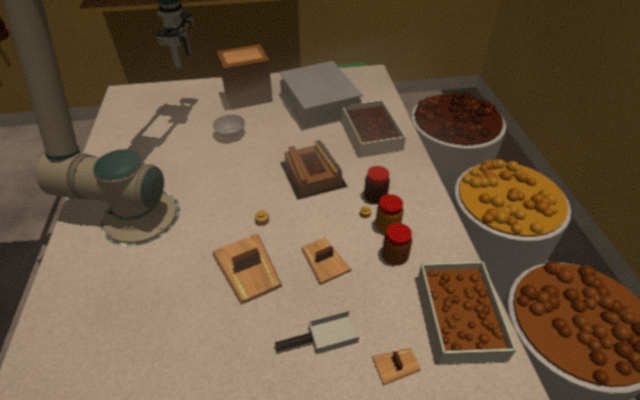

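View pics/top0.png

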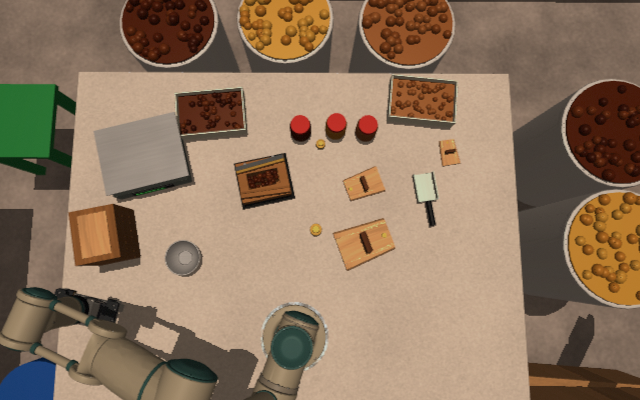

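View pics/wrist0.png

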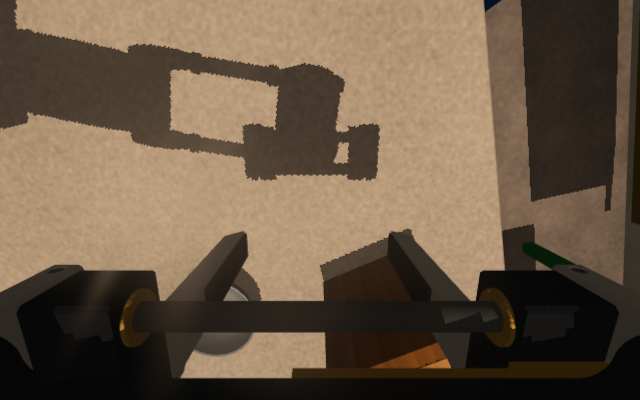

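```bash
python3 - <<'E'
import cv2
t=cv2.imread("pics/top0.png"); s=cv2.imread("pics/side0.png")
cv2.imwrite("pics/t_lid.png",cv2.resize(t[155:215,325:405],None,fx=10,fy=10,interpolation=cv2.INTER_CUBIC))
cv2.imwrite("pics/t_box.png",cv2.resize(t[145:215,225:305],None,fx=8,fy=8,interpolation=cv2.INTER_CUBIC))
cv2.imwrite("pics/s_lid.png",cv2.resize(s[230:290,295:360],None,fx=10,fy=10,interpolation=cv2.INTER_CUBIC))
cv2.imwrite("pics/s_box.png",cv2.resize(s[135:200,270:350],None,fx=9,fy=9,interpolation=cv2.INTER_CUBIC))
E
```

```text
(no output)
```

View pics/t_lid.png

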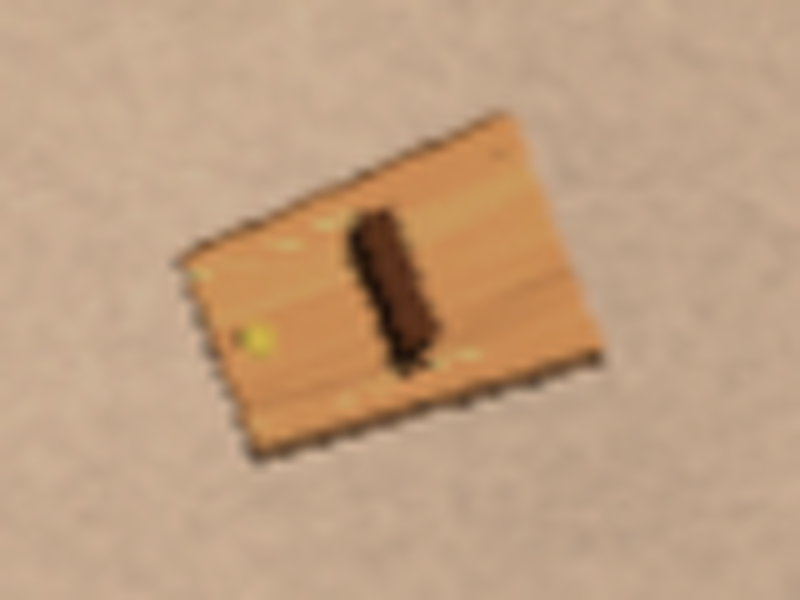

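View pics/t_box.png

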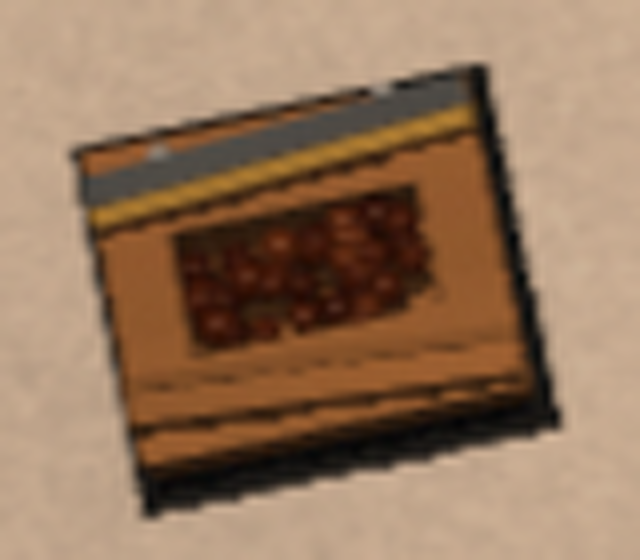

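View pics/s_lid.png

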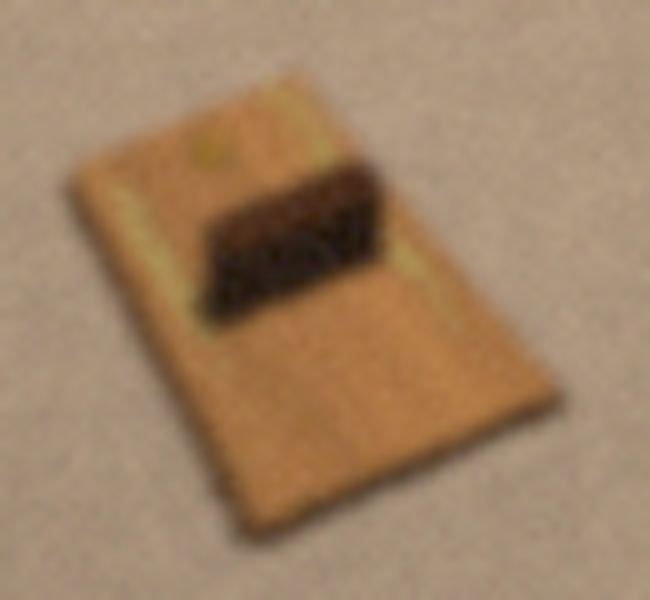

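View pics/s_box.png

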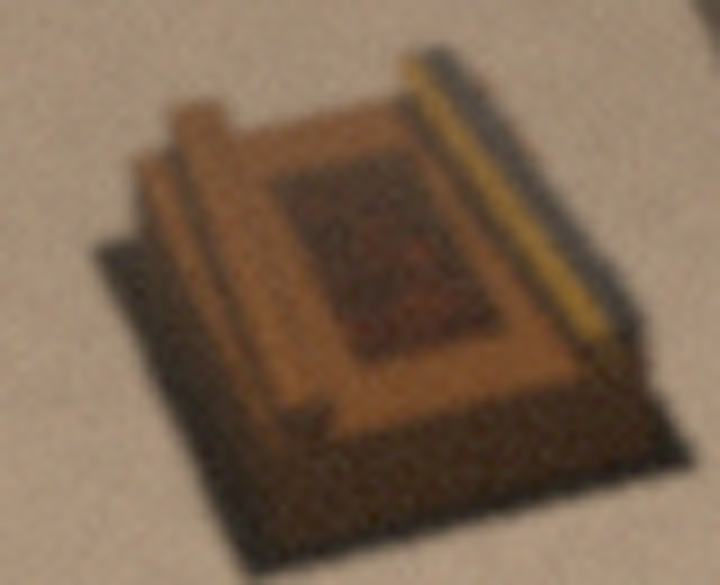

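```bash
cat > h.py <<'E'
import numpy as np,cv2
from scipy.spatial.transform import Rotation as R
TOP=dict(K=np.array([[474.4198,0,321.9673],[0,474.4198,189.364],[0,0,1]]),rvec=np.array([2.1503,-2.154,.185]),tvec=np.array([-.0942,.5023,1.6197]))
SIDE=dict(K=np.array([[436.4407,0,316.1027],[0,436.4407,202.4339],[0,0,1]]),rvec=np.array([2.3595,-.1631,.0512]),tvec=np.array([-.534,.0391,1.3219]))
def ray(c,uv,z):
    M=cv2.Rodrigues(c["rvec"])[0]; C=-M.T@c["tvec"]
    d=M.T@np.linalg.inv(c["K"])@np.array([uv[0],uv[1],1.]); return C+d*(z-C[2])/d[2]
def proj(c,P): return cv2.projectPoints(np.asarray(P,float).reshape(-1,3),c["rvec"],c["tvec"],c["K"],None)[0][:,0]
def wristcam(s,cap):
    T=np.eye(4); T[:3,:3]=R.from_euler("xyz",s["tool_rot"],degrees=True).as_matrix(); T[:3,3]=s["ee_pos"]
    W=np.linalg.inv(T@np.array(cap["hand_eye"])); return dict(K=cap["K"],rvec=cv2.Rodrigues(W[:3,:3])[0],tvec=W[:3,3])
E
python3 - <<'E'
from h import *
def crop(p,o,f): return [(p[0]+.5)/f-.5+o[0],(p[1]+.5)/f-.5+o[1]]
print("lid top");L=[ray(TOP,crop(p,(325,155),10),0) for p in [(180,262),(505,112),(603,360),(255,460)]]
for p in L: print(p.round(4))
print([np.linalg.norm(L[i]-L[(i+1)%4]).round(4) for i in range(4)], np.mean(L,0))
print("handle top",ray(TOP,crop((395,285),(325,155),10),.046))
print("lid side");L=[ray(SIDE,crop(p,(295,230),10),0) for p in [(75,185),(295,75),(560,400),(250,540)]]
for p in L: print(p.round(4))
print([np.linalg.norm(L[i]-L[(i+1)%4]).round(4) for i in range(4)], np.mean(L,0))
print("box top z50");L=[ray(TOP,crop(p,(225,145),8),.05) for p in [(78,150),(475,70),(535,390),(145,468)]]
for p in L: print(p.round(4))
print([np.linalg.norm(L[i]-L[(i+1)%4]).round(4) for i in range(4)], np.mean(L,0))
E
```

```text
lid top
[ 0.5394 -0.1699  0.    ]
[ 0.5944 -0.2881  0.    ]
[ 0.5037 -0.3215  0.    ]
[ 0.4677 -0.196   0.    ]
[np.float64(0.1303), np.float64(0.0966), np.float64(0.1306), np.float64(0.0763)] [ 0.52628887 -0.2438963   0.        ]
handle top [ 0.52336632 -0.24209083  0.046     ]
lid side
[ 0.4728 -0.1951  0.    ]
[ 0.5398 -0.1641 -0.    ]
[ 0.5938 -0.2866  0.    ]
[ 0.5051 -0.3191  0.    ]
[np.float64(0.0739), np.float64(0.1339), np.float64(0.0944), np.float64(0.1282)] [ 5.27878525e-01 -2.41221532e-01 -2.77555756e-17]
box top z50
[0.5925 0.2107 0.05  ]
[0.6284 0.0382 0.05  ]
[0.4866 0.011  0.05  ]
[0.4528 0.1786 0.05  ]
[np.float64(0.1763), np.float64(0.1443), np.float64(0.171), np.float64(0.1433)] [0.54006365 0.10961473 0.05      ]
```

```bash
python3 - <<'E'
from h import *
from plant import r
s=r.sense(); M=R.from_euler("xyz",s["tool_rot"],degrees=True).as_matrix(); print(M.round(3), s["ee_pos"])
print("yaw of tool y",np.degrees(np.arctan2(M[1,1],M[0,1])))
for n,p,z in [("w1",(320,144),.028),("w0",(316,230),.035),("bowl",(184,258),.045),("jar1",(300,124),.098),("jar2",(337,121),.098)]: print(n,ray(TOP,p,z))
E
```

```text
[[-0.     0.229  0.973]
 [-0.001  0.973 -0.229]
 [-1.    -0.001 -0.   ]] [0.13139141 0.55933811 0.20482327]
yaw of tool y 76.77581961311327
w1 [ 0.66769759 -0.08879663  0.028     ]
w0 [ 0.36057825 -0.07404022  0.035     ]
bowl [0.26603923 0.37344137 0.045     ]
jar1 [ 0.72056748 -0.01901029  0.098     ]
jar2 [ 0.7316058  -0.14646524  0.098     ]
```

Call:
apply_moves(
  gripper=[1,1,1,1,1,1,1,1,1,1,1,1],
  xyz=[
    [0,-20,55],
    [30,-70,80],
    [70,-115,80],
    [115,-160,80],
    [160,-205,80],
    [205,-245,80],
    [250,-290,80],
    [300,-330,80],
    [345,-370,80],
    [390,-410,80],
    [435,-440,80],
    [469,-459,80],
  ],
  twist=[0,0.05,0.1,0.15,0.2,0.25,0.3,0.35,0.4,0.43,0.43,0.43],
)

```text
clock: 1.65
ee_pos: [0.6021, 0.0988, 0.2848]
tool_rot: [179.7, 90.0, -169.0]
ft_force: [-0.2, 0.3, 0.2]
finger_gap: 0.0943
```

Call:
apply_moves(
  gripper=[1,1,1],
  xyz=[
    [0,0,0],
    [0,0,0],
    [0,0,0],
  ],
  twist=[0,0,0],
)

```text
clock: 2.02
ee_pos: [0.5994, 0.1016, 0.2858]
tool_rot: [109.3, 90.0, 120.8]
ft_force: [0.4, -0.3, 0.3]
finger_gap: 0.0942
```

```bash
cat >> h.py <<'E'
def look(name):
    from plant import r
    import pickle
    s=r.sense(); c=r.capture("wrist"); cv2.imwrite(f"pics/{name}.png",c["color"][:,:,::-1])
    w=wristcam(s,c); pickle.dump(w,open(f"{name}.pkl","wb")); print(s["clock"],s["ee_pos"],s["tool_rot"],s["ft_force"],s["finger_gap"]); return w
E
python3 -c "
from h import *
look('w1')"
```

```text
2.025 [0.59942648 0.1016432  0.28583025] [109.28278831  89.97287206 120.76417394] [ 0.44357685 -0.34365709  0.25479398] 0.09421911622505574
```

View pics/w1.png

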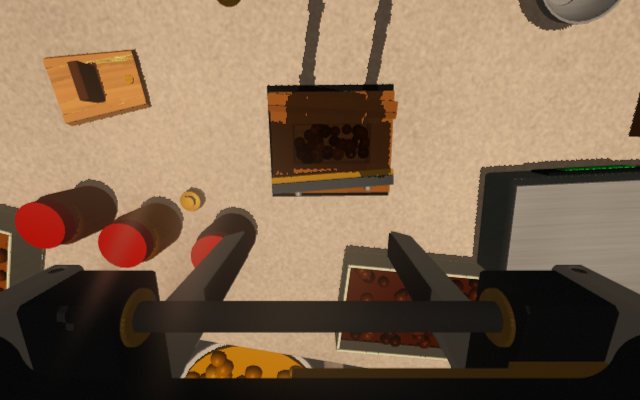

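```bash
python3 - <<'E'
import cv2
t=cv2.imread("pics/w1.png")
cv2.imwrite("pics/w1_box.png",cv2.convertScaleAbs(cv2.resize(t[78:203,260:405],None,fx=5.5,fy=4.8 if 0 else 5.5,interpolation=cv2.INTER_CUBIC)[:600],alpha=1.8))
E
```

```text
(no output)
```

View pics/w1_box.png

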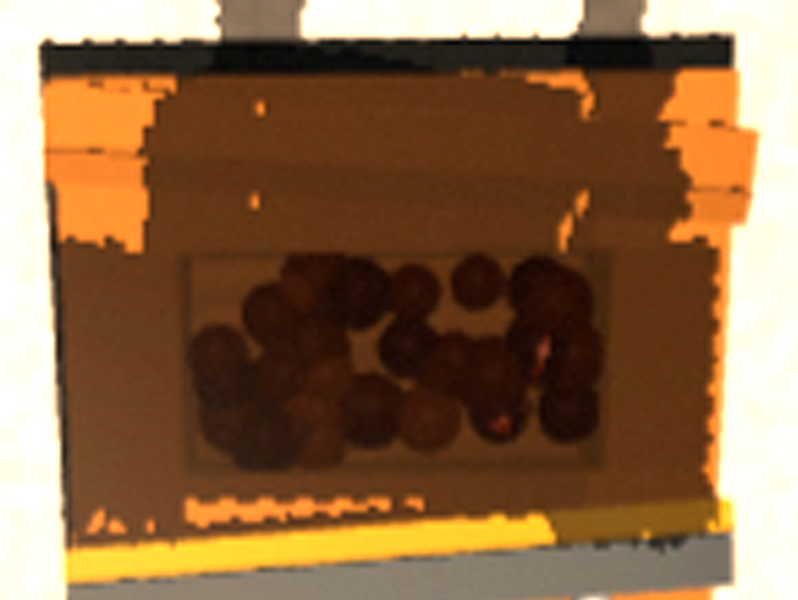

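```bash
python3 - <<'E'
from h import *
import pickle
from scipy.optimize import least_squares
w=pickle.load(open("w1.pkl","rb"))
def crop(p,o,f): return [(p[0]+.5)/f-.5+o[0],(p[1]+.5)/f-.5+o[1]]
P=[crop(p,(260,78),5.5) for p in [(45,75),(738,68)]]+[[272.5,194],[389,193]]
L=[ray(w,p,.05) for p in P]
for p in L: print(p.round(4))
print([np.linalg.norm(L[i]-L[j]).round(4) for i,j in [(0,1),(2,3),(0,2),(1,3)]], np.mean(L,0))
# order in box frame: image left = mouth(-x), image top = +y(box left)
M=np.array([[-85,70],[85,70],[-85,-70],[85,-70]])/1000
T=[ray(TOP,crop(p,(225,145),8),.05) for p in [(535,390),(145,468),(475,70),(78,150)]]
def fit(M,W):
    W=np.array(W)[:,:2]
    f=lambda q:(M@np.array([[np.cos(q[2]),np.sin(q[2])],[-np.sin(q[2]),np.cos(q[2])]])+q[:2]-W).ravel()
    s=least_squares(f,[.54,.11,1.77]); print("fit",s.x[:2].round(4),np.degrees(s.x[2]).round(2),"res mm",(1000*s.fun).round(1)); return s.x
fit(M,L); fit(M,T)
# lid
Ml=np.array([[65,41.5],[-65,50.5],[65,-41.5],[-65,-50.5]])/1000
# box-left=+y = toward robot(small x)
T=[ray(TOP,crop(p,(325,155),10),0) for p in [(255,460),(603,360),(180,262),(505,112)]]; fit(Ml,T)
S=[ray(SIDE,crop(p,(295,230),10),0) for p in [(75,185),(250,540),(295,75),(560,400)]]; fit(Ml,S)
E
```

```text
[0.4882 0.0099 0.05  ]
[0.4526 0.177  0.05  ]
[0.6277 0.039  0.05  ]
[0.5919 0.2078 0.05  ]
[np.float64(0.1709), np.float64(0.1726), np.float64(0.1425), np.float64(0.1427)] [0.54010929 0.10842696 0.05      ]
fit [0.5401 0.1084] 102.04 res mm [ 1.2  0.8  1.3 -0.1 -1.4  0.9 -1.1 -1.6]
fit [0.5401 0.1096] 101.73 res mm [ 2.2  1.2  1.5  0.  -2.5  2.4 -1.1 -3.7]
fit [ 0.5263 -0.2439] 110.39 res mm [-2.9 -1.4 -2.1 -0.9  3.2  1.4  1.9  0.9]
fit [ 0.5279 -0.2412] 110.12 res mm [-6.2  0.6 -2.3 -0.5  4.7 -1.8  3.9  1.8]
```

Call:
apply_moves(
  gripper=[1,1,1,1,1,1,1,1,1],
  xyz=[
    [-5,-55,0],
    [-10,-115,0],
    [-15,-175,0],
    [-20,-235,0],
    [-30,-290,-30],
    [-41,-331,-60],
    [-41,-341,-85],
    [-41,-341,-85],
    [-41,-341,-85],
  ],
  twist=[0.04,0.08,0.12,0.157,0.157,0.157,0.157,0.157,0.157],
)

```text
clock: 3.2
ee_pos: [0.5602, -0.2394, 0.2019]
tool_rot: [-34.6, 89.9, -14.2]
ft_force: [-0.1, 0.4, 0.5]
finger_gap: 0.0942
```

```bash
python3 -c "
from h import *
look('w2')"
```

```text
3.2 [ 0.56016602 -0.23936369  0.20189918] [-34.63429001  89.89486189 -14.15995641] [-0.11533358  0.35537313  0.54837617] 0.09417835209469007
```

View pics/w2.png

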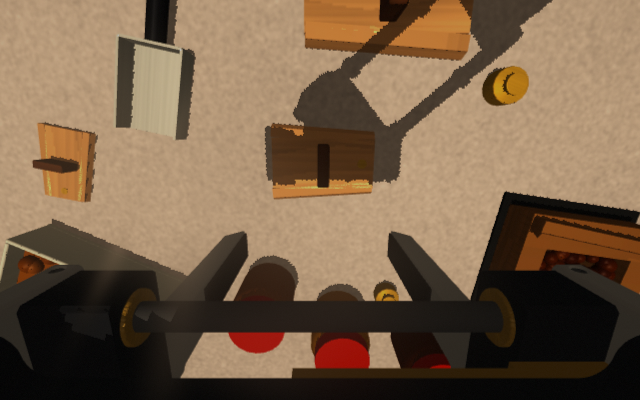

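```bash
python3 - <<'E'
import cv2
t=cv2.imread("pics/w2.png")
cv2.imwrite("pics/w2_lid.png",cv2.convertScaleAbs(cv2.resize(t[115:205,258:388],None,fx=6,fy=6,interpolation=cv2.INTER_CUBIC),alpha=1.8))
E
```

```text
(no output)
```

View pics/w2_lid.png

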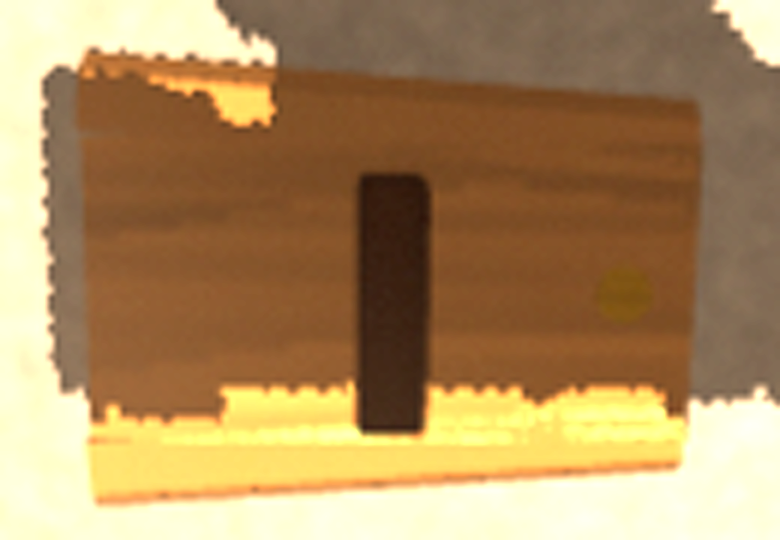

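```bash
python3 - <<'E'
from h import *
import pickle
from scipy.optimize import least_squares
w=pickle.load(open("w2.pkl","rb"))
crop=lambda p:[(p[0]+.5)/6-.5+258,(p[1]+.5)/6-.5+115]
px=np.array([crop(p) for p in [(700,100),(80,57),(680,466),(97,503)]])
# +y edge (image top, toward robot): outline z=0 bevel; ends outline z=12 but bevel narrower there: use z=0 for y constraint, z=12 ends for x constraint
def model(q):
    a=np.radians(q[2]);Rm=np.array([[np.cos(a),-np.sin(a)],[np.sin(a),np.cos(a)]])
    M=np.array([[.065,.0415],[-.065,.0505],[.065,-.0415],[-.065,-.0505]])
    P=np.c_[M@Rm.T+q[:2],np.zeros(4)]
    h=np.array([[0,-.025]])@Rm.T+q[:2]
    return proj(w,np.r_[P,np.c_[h,[[.046]]]])
obs=np.r_[px,[crop((391,435))]]
s=least_squares(lambda q:(model(q)-obs).ravel(),[.527,-.243,110.3],x_scale=[.01,.01,1]);print(s.x,s.fun.round(1))
L=[ray(w,p,0) for p in px]
print([np.linalg.norm(L[i]-L[j]).round(4) for i,j in [(0,1),(2,3),(0,2),(1,3)]])
a=ray(w,crop((391,435)),.046);b=ray(w,crop((394,180)),.046);print("handle",a,b)
E
```

```text
[  0.52579954  -0.24578363 110.37150458] [-1.1 -1.2  0.9 -1.4 -0.9  1.   0.9  1.1  0.2  0.6]
[np.float64(0.133), np.float64(0.1326), np.float64(0.0802), np.float64(0.0977)]
handle [ 0.54867162 -0.23751541  0.046     ] [ 0.5022    -0.2544926  0.046    ]
```

Call:
apply_moves(
  gripper=[1,1,1,1,1,1,-1,-1,-1,-1,-1,-1],
  xyz=[
    [-34,-5.5,-20],
    [-34,-5.5,-70],
    [-34,-5.5,-120],
    [-34,-5.5,-160],
    [-34,-5.5,-184],
    [-34,-5.5,-184],
    [-34,-5.5,-184],
    [-34,-5.5,-184],
    [-34,-5.5,-184],
    [-34,-5.5,-184],
    [-34,-5.5,-184],
    [-34,-5.5,-184],
  ],
  twist=[0,0,0,0,0,0,0,0,0,0,0,0],
  newtons=40,
)

```text
clock: 4.75
ee_pos: [0.5255, -0.2458, 0.0165]
tool_rot: [113.4, 90.0, 133.8]
ft_force: [0.8, -0.4, 0.7]
finger_gap: 0.0376
```

```bash
python3 -c "
from h import *
look('w3')"
```

```text
4.75 [ 0.52547213 -0.24575319  0.01647476] [113.39200094  89.98951503 133.79632883] [ 0.79076545 -0.40665721  0.65921305] 0.03758779687414564
```

View pics/w3.png

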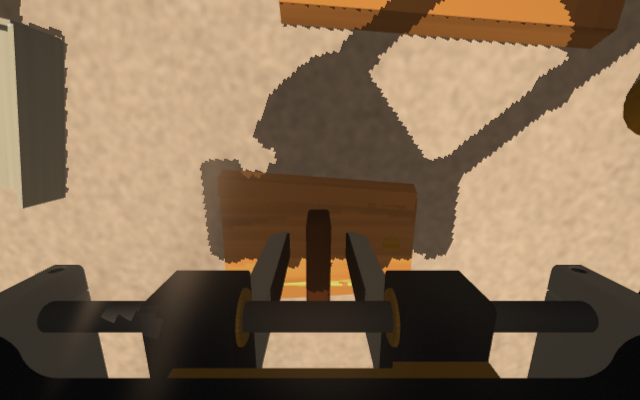

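Call:
apply_moves(
  gripper=[-1,-1,-1,-1,-1,-1],
  xyz=[
    [0,0,0],
    [0,0,0],
    [0,0,0],
    [0,0,0],
    [0,0,0],
    [0,0,0],
  ],
  twist=[0,0,0,0,0,0],
)

```text
clock: 5.55
ee_pos: [0.5255, -0.2457, 0.0164]
tool_rot: [99.0, 90.0, 119.5]
ft_force: [-0.4, 0.4, -0.1]
finger_gap: 0.0138
```

```bash
python3 -c "
from h import *
look('w4')"
```

```text
5.55 [ 0.5254976  -0.24565032  0.01643668] [ 99.04363806  89.98609341 119.451192  ] [-0.3557595   0.43525909 -0.08414533] 0.013820230308340198
```

View pics/w4.png

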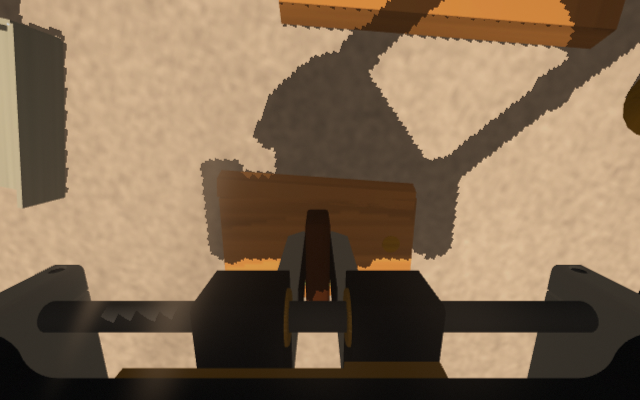

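```bash
python3 - <<'E'
import cv2
t=cv2.imread("pics/w4.png")
cv2.imwrite("pics/w4_lid.png",cv2.convertScaleAbs(cv2.resize(t[160:275,205:430],None,fx=3.5,fy=3.5,interpolation=cv2.INTER_CUBIC),alpha=1.8))
from h import *
import pickle
w=pickle.load(open("w4.pkl","rb"))
a=np.radians(110.4);Rm=np.array([[np.cos(a),-np.sin(a)],[np.sin(a),np.cos(a)]])
M=np.array([[.065,.0415,0],[-.065,.0505,0],[.065,.0415-.0056,.012],[-.065,.0505-.0056,.012],[.007,.025,.046],[-.007,.025,.046]])
P=M.copy();P[:,:2]=M[:,:2]@Rm.T+[.5255,-.24565]
print(proj(w,P).round(1)); P2=P.copy();P2[:,:2]+=Rm@[0,.001];print((proj(w,P2)-proj(w,P)).round(2))
E
```

```text
[[412.2 180.3]
 [223.1 167.3]
 [417.3 191.8]
 [217.9 178.2]
 [331.2 223.7]
 [305.7 223.7]]
[[ 0.12 -1.43]
 [-0.12 -1.47]
 [ 0.13 -1.5 ]
 [-0.13 -1.53]
 [ 0.02 -1.73]
 [-0.02 -1.73]]
```

View pics/w4_lid.png

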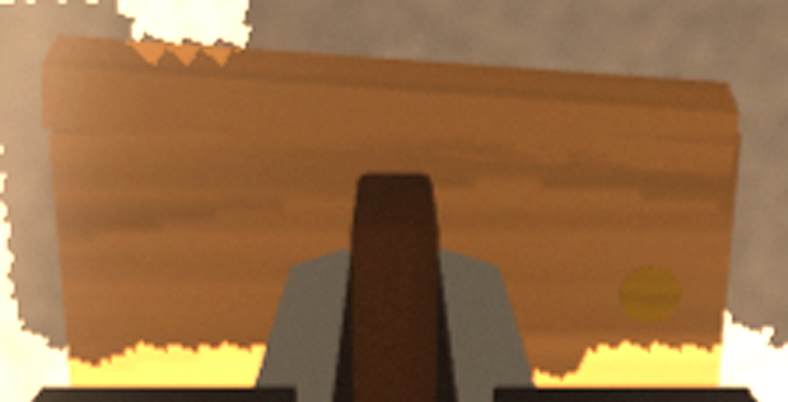

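Call:
apply_moves(
  gripper=[-1,-1,-1,-1,-1,-1,-1,-1,-1,-1,-1],
  xyz=[
    [0,0,15],
    [0,0,45],
    [0,10,84],
    [8,45,84],
    [15,90,84],
    [25,135,84],
    [32,180,84],
    [37,210,84],
    [39,227,84],
    [39,227,84],
    [39,227,84],
  ],
  twist=[0,0,0,-0.03,-0.06,-0.09,-0.12,-0.147,-0.147,-0.147,-0.147],
)

```text
clock: 6.98
ee_pos: [0.5645, -0.0198, 0.1007]
tool_rot: [-96.2, 90.0, -84.2]
ft_force: [0.3, -0.4, -2.1]
finger_gap: 0.0133
```

```bash
python3 -c "
from h import *
look('w5')
from plant import r
for n in ['side','top']: cv2.imwrite('pics/%s5.png'%n,r.capture(n)['color'][:,:,::-1])
t=cv2.imread('pics/top5.png'); s=cv2.imread('pics/side5.png')
cv2.imwrite('pics/t5.png',cv2.resize(t[135:235,215:345],None,fx=6,fy=6,interpolation=cv2.INTER_CUBIC))
cv2.imwrite('pics/s5.png',cv2.resize(s[125:255,255:385],None,fx=4.6,fy=4.6,interpolation=cv2.INTER_CUBIC))
"
```

```text
6.975 [ 0.56453366 -0.01978365  0.10066292] [-96.17067488  89.95681866 -84.20007787] [ 0.29119444 -0.41822982 -2.13525038] 0.013266422064104453
```

View pics/w5.png

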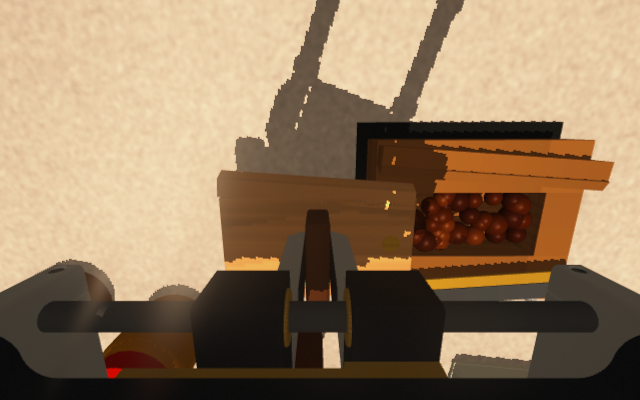

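View pics/t5.png

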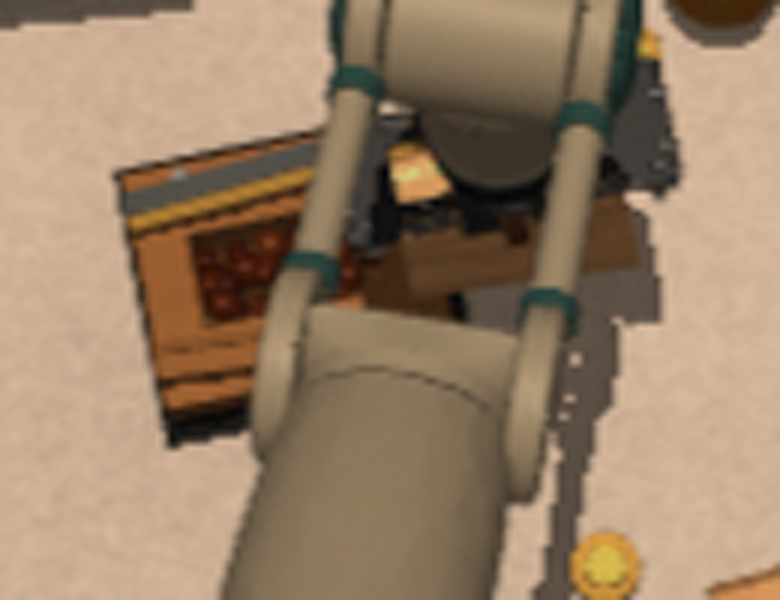

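View pics/s5.png

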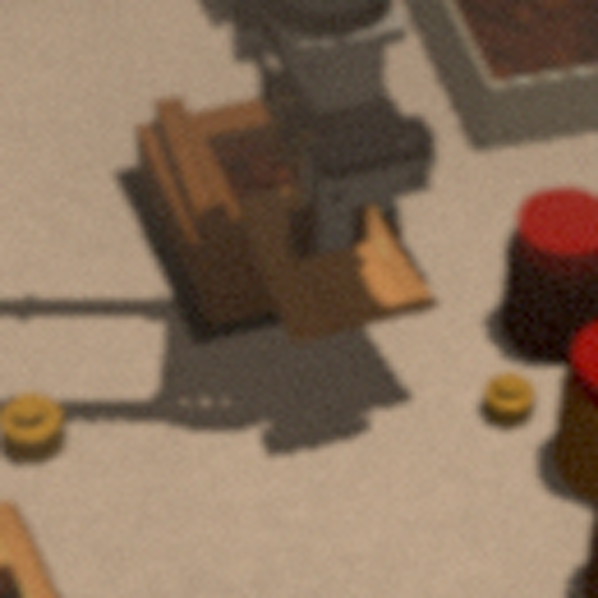

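```bash
python3 -c "
import cv2
t=cv2.imread('pics/w5.png')
cv2.imwrite('pics/w5z.png',cv2.convertScaleAbs(cv2.resize(t[115:270,350:620],None,fx=2.9,fy=2.9,interpolation=cv2.INTER_CUBIC),alpha=1.3))
cv2.imwrite('pics/w5y.png',cv2.convertScaleAbs(cv2.resize(t[160:275,205:430],None,fx=3.5,fy=3.5,interpolation=cv2.INTER_CUBIC),alpha=1.3))
"
```

```text
(no output)
```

View pics/w5z.png

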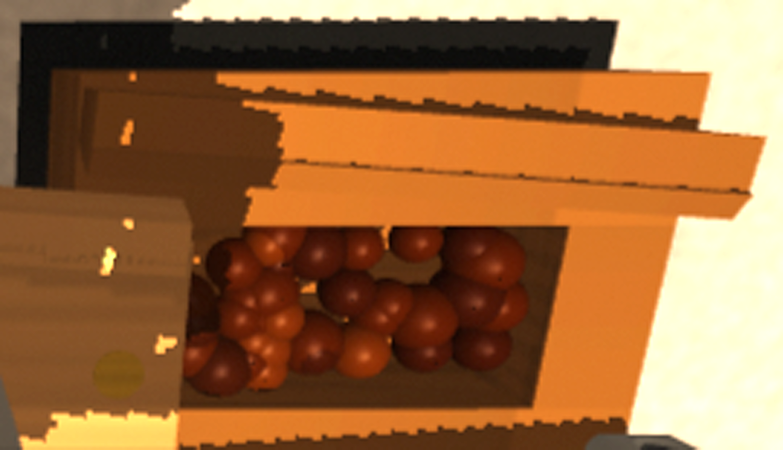

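View pics/w5y.png

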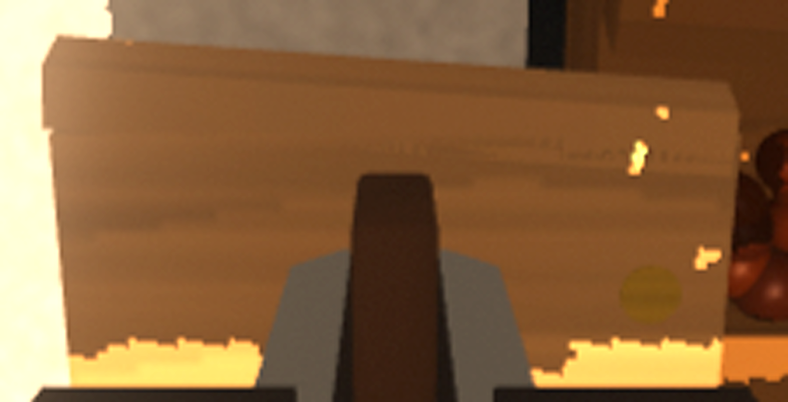

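```bash
python3 - <<'E'
from h import *
import pickle
from scipy.optimize import least_squares
w=pickle.load(open("w5.pkl","rb"))
c=lambda p,o,f:np.array([(p[0]+.5)/f-.5+o[0],(p[1]+.5)/f-.5+o[1]])
B=[ray(w,c(p,(350,115),2.9),.05)[:2] for p in [(50,70),(710,73),(628,425)]]
L=[ray(w,c(p,(205,160),3.5),.1007-.0164)[:2] for p in [(727,84),(57,36)]]
d=B[1]-B[0];print("box edge len",np.linalg.norm(d),"yaw",np.degrees(np.arctan2(d[1],d[0])))
e=B[2]-B[1];print("end edge",np.linalg.norm(e),np.degrees(np.arctan2(e[1],e[0]))+90)
d2=L[0]-L[1];print("lid edge",np.linalg.norm(d2),"yaw axis",np.degrees(np.arctan2(d2[1],d2[0]))+np.degrees(np.arctan2(.009,.13)))
def frame(a): a=np.radians(a);return np.array([[np.cos(a),-np.sin(a)],[np.sin(a),np.cos(a)]])
yb=102.0
for yb in (101.7,102,102.3):
    F=frame(yb); bc=(B[0]+B[1])/2-F@[0,.070]
    lc=(L[0]+L[1])/2-F@[0,.046]
    print(yb,"box c",bc,"lid c",lc,"lid in box",F.T@(lc-bc), "lid in fixed box",F.T@(lc-[.540,.109]))
E
```

```text
box edge len 0.17835771092868746 yaw 101.69920359978025
end edge 0.10339854924393331 102.15331055315866
lid edge 0.13226237105113897 yaw axis 101.79355760675604
101.7 box c [0.54002223 0.10474982] lid c [ 0.56685661 -0.0203888 ] lid in box [-0.12798027 -0.00090032] lid in fixed box [-1.32146649e-01 -6.02012190e-05]
102 box c [0.53994696 0.10510853] lid c [ 0.56680715 -0.02015308] lid in box [-0.1281089  -0.00022988] lid in fixed box [-0.1319043   0.00063108]
102.3 box c [0.53986982 0.10546684] lid c [ 0.56675646 -0.01991762] lid in box [-0.12823401  0.00044123] lid in fixed box [-0.13165833  0.00132109]
```

Call:
apply_moves(
  gripper=[-1,-1,-1,-1,-1,-1,-1],
  xyz=[
    [0,0,-8],
    [0,0,-18],
    [0,0,-26],
    [0,0,-30],
    [0,0,-32],
    [0,0,-33],
    [0,0,-33],
  ],
  twist=[0,0,0,0,0,0,0],
)

```text
clock: 8.0
ee_pos: [0.5647, -0.0187, 0.0677]
tool_rot: [-6.5, 90.0, 5.5]
ft_force: [-0.3, 0.5, -1.7]
finger_gap: 0.0139
```

```bash
python3 -c "
from h import *
look('w6')
t=cv2.imread('pics/w6.png')
cv2.imwrite('pics/w6z.png',cv2.convertScaleAbs(cv2.resize(t[100:290,200:620],None,fx=1.9,fy=1.9,interpolation=cv2.INTER_CUBIC),alpha=1.4))
"
```

```text
8.0 [ 0.56471334 -0.01869328  0.06766323] [-6.51018306 89.97700623  5.48027121] [-0.25978691  0.45562649 -1.73558329] 0.013879912530787849
```

View pics/w6z.png

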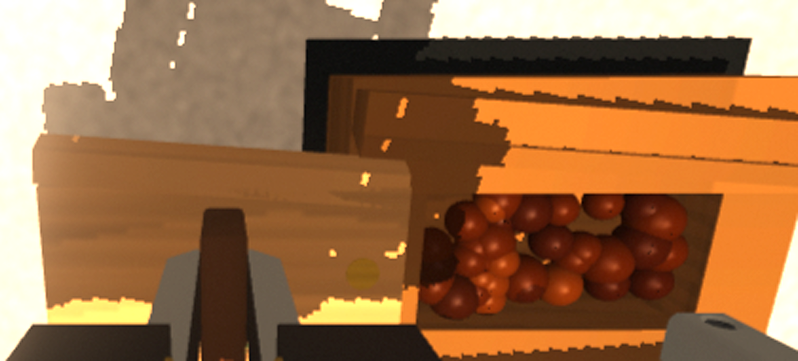

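Call:
apply_moves(
  gripper=[-1,-1,-1],
  xyz=[
    [0,0,-0.7],
    [0,0,-1.2],
    [0,0,-1.2],
  ],
  twist=[0,0,0],
)

```text
clock: 8.43
ee_pos: [0.5646, -0.0187, 0.0664]
tool_rot: [29.4, 90.0, 41.4]
ft_force: [-1.0, 0.4, -0.7]
finger_gap: 0.0139
```

Call:
apply_moves(
  gripper=[-1,-1,-1],
  xyz=[
    [0,0,-0.5],
    [0,0,-0.5],
    [0,0,-0.5],
  ],
  twist=[0,0,0],
)

```text
clock: 8.8
ee_pos: [0.5646, -0.0188, 0.0663]
tool_rot: [-15.1, 90.0, -3.1]
ft_force: [-1.1, -0.2, 5.4]
finger_gap: 0.0139
```

Call:
apply_moves(
  gripper=[-1,-1,-1,-1,-1,-1,-1],
  xyz=[
    [0,0,0.3],
    [-1,4.9,0.3],
    [-2.1,9.8,0.3],
    [-4.2,19.6,0.3],
    [-6.2,29.3,0.3],
    [-8.3,39.1,0.3],
    [-8.3,39.1,0.3],
  ],
  twist=[0,0,0,0,0,0,0],
)

```text
clock: 9.68
ee_pos: [0.5561, 0.0222, 0.0664]
tool_rot: [63.6, 89.9, 75.6]
ft_force: [1.0, -0.2, 6.5]
finger_gap: 0.0137
```

```bash
python3 -c "
from h import *
look('w7')
t=cv2.imread('pics/w7.png')
cv2.imwrite('pics/w7z.png',cv2.convertScaleAbs(cv2.resize(t[100:290,200:620],None,fx=1.9,fy=1.9,interpolation=cv2.INTER_CUBIC),alpha=1.4))
"
```

```text
9.675 [0.556083   0.02216783 0.06638048] [63.57619104 89.91441291 75.60177528] [ 0.99407771 -0.20300139  6.50669049] 0.013728027258104564
```

View pics/w7z.png

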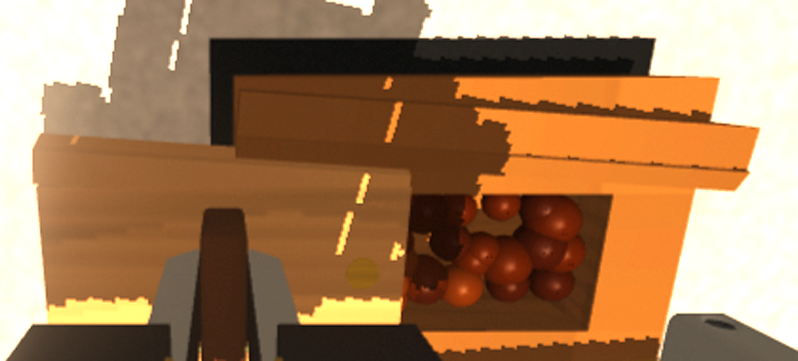

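Call:
apply_moves(
  gripper=[-1,-1,-1,-1,-1,-1],
  xyz=[
    [0,0,0.4],
    [-1,4.9,0.4],
    [-2.1,9.8,0.4],
    [-4.2,19.6,0.4],
    [-6.2,29.3,0.4],
    [-6.2,29.3,0.4],
  ],
  twist=[0,0,0,0,0,0],
)

```text
clock: 10.48
ee_pos: [0.5493, 0.0515, 0.0664]
tool_rot: [102.4, 89.9, 114.4]
ft_force: [-0.2, 1.1, 3.0]
finger_gap: 0.0137
```

```bash
python3 -c "
from h import *
look('w8')
t=cv2.imread('pics/w8.png')
cv2.imwrite('pics/w8z.png',cv2.convertScaleAbs(cv2.resize(t[100:290,200:620],None,fx=1.9,fy=1.9,interpolation=cv2.INTER_CUBIC),alpha=1.4))
"
```

```text
10.475 [0.54933669 0.05152565 0.06644464] [102.43702474  89.86736447 114.44746727] [-0.21100157  1.12649394  2.97423369] 0.013669732533593375
```

View pics/w8z.png

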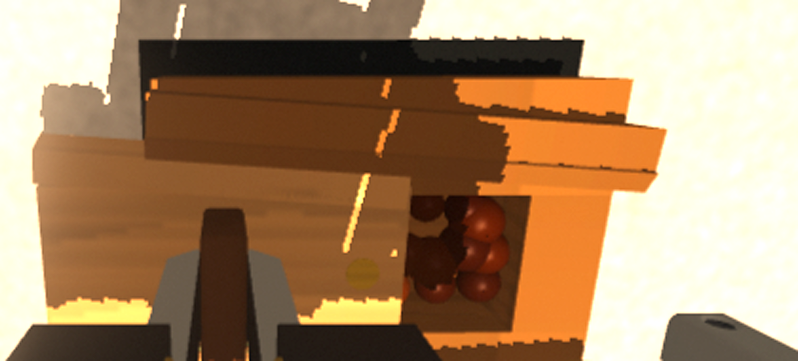

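Call:
apply_moves(
  gripper=[-1,-1,-1,-1],
  xyz=[
    [-1,4.9,0.2],
    [-2.1,9.8,0.2],
    [-4.2,19.6,0.2],
    [-4.2,19.6,0.2],
  ],
  twist=[0,0,0,0],
)

```text
clock: 11.02
ee_pos: [0.5451, 0.0707, 0.0664]
tool_rot: [115.0, 89.9, 127.0]
ft_force: [0.1, 1.7, 0.7]
finger_gap: 0.0137
```

Call:
apply_moves(
  gripper=[-1,-1,-1,-1],
  xyz=[
    [-0.8,3.9,0],
    [-1.7,7.8,0],
    [-2.5,11.7,0],
    [-2.5,11.7,0],
  ],
  twist=[0,0,0,0],
)

```text
clock: 11.52
ee_pos: [0.5432, 0.0816, 0.0665]
tool_rot: [105.4, 89.9, 117.4]
ft_force: [0.7, 0.3, -0.6]
finger_gap: 0.0135
```

Call:
apply_moves(
  gripper=[-1,-1,-1,-1,-1],
  xyz=[
    [-0.4,2,0],
    [-0.8,3.9,0],
    [-1.2,5.9,0],
    [-1.7,7.8,0],
    [-1.7,7.8,0],
  ],
  twist=[0,0,0,0,0],
)

```text
clock: 12.15
ee_pos: [0.5421, 0.089, 0.0668]
tool_rot: [1.9, 89.9, 13.9]
ft_force: [1.9, -0.3, -2.4]
finger_gap: 0.0135
```

Call:
apply_moves(
  gripper=[-1,-1,-1,-1],
  xyz=[
    [-0.2,1,0],
    [-0.4,2,0],
    [-0.6,2.9,0],
    [-0.6,2.9,0],
  ],
  twist=[0,0,0,0],
)

```text
clock: 12.65
ee_pos: [0.5417, 0.0916, 0.0668]
tool_rot: [-15.8, 89.9, -3.8]
ft_force: [3.1, -1.9, -3.0]
finger_gap: 0.0139
```

Call:
apply_moves(
  gripper=[-1,-1,-1,-1],
  xyz=[
    [0.1,1,-0.1],
    [0,2,-0.1],
    [-0.2,2.9,-0.1],
    [-0.2,2.9,-0.1],
  ],
  twist=[0,0,0,0],
)

```text
clock: 13.15
ee_pos: [0.5412, 0.0946, 0.0667]
tool_rot: [-3.8, 90.0, 8.2]
ft_force: [3.9, -1.7, -3.2]
finger_gap: 0.0139
```

Call:
apply_moves(
  gripper=[-1,-1,-1,-1],
  xyz=[
    [0,1,0],
    [0,2,0],
    [-0.2,2.9,0],
    [-0.2,2.9,0],
  ],
  twist=[0,0,0,0],
)

```text
clock: 13.65
ee_pos: [0.5407, 0.0976, 0.0666]
tool_rot: [34.5, 90.0, 46.5]
ft_force: [4.1, -2.0, -4.0]
finger_gap: 0.0138
```

Call:
apply_moves(
  gripper=[-1,-1,-1,-1],
  xyz=[
    [0.3,1,-0.2],
    [0.2,2,-0.2],
    [0.1,2.9,-0.2],
    [0.1,2.9,-0.2],
  ],
  twist=[0,0,0,0],
)

```text
clock: 14.15
ee_pos: [0.5403, 0.1006, 0.0664]
tool_rot: [149.7, 90.0, 161.7]
ft_force: [1.8, -1.6, -0.1]
finger_gap: 0.0135
```

Call:
apply_moves(
  gripper=[-1,-1,-1,-1],
  xyz=[
    [-0.1,1,0],
    [-0.2,2,0],
    [-0.3,2.9,0],
    [-0.3,2.9,0],
  ],
  twist=[0,0,0,0],
)

```text
clock: 14.65
ee_pos: [0.54, 0.1035, 0.0664]
tool_rot: [146.0, 89.9, 158.0]
ft_force: [0.7, -0.9, 1.2]
finger_gap: 0.0136
```

Call:
apply_moves(
  gripper=[-1,-1,-1],
  xyz=[
    [-0.1,1,0],
    [-0.2,2,0],
    [-0.2,2,0],
  ],
  twist=[0,0,0],
)

```text
clock: 15.02
ee_pos: [0.5399, 0.1054, 0.0664]
tool_rot: [142.5, 90.0, 154.5]
ft_force: [-0.6, -1.1, 1.5]
finger_gap: 0.014
```

Call:
apply_moves(
  gripper=[-1,-1,-1],
  xyz=[
    [-0.2,1,0],
    [-0.4,2,0],
    [-0.4,2,0],
  ],
  twist=[0,0,0],
)

```text
clock: 15.4
ee_pos: [0.5398, 0.1074, 0.0664]
tool_rot: [93.6, 90.0, 105.6]
ft_force: [-0.3, -1.4, 1.6]
finger_gap: 0.0139
```

Call:
apply_moves(
  gripper=[-1,-1,-1],
  xyz=[
    [-0.2,1,0],
    [-0.4,2,0],
    [-0.4,2,0],
  ],
  twist=[0,0,0],
)

```text
clock: 15.78
ee_pos: [0.5394, 0.1092, 0.0664]
tool_rot: [-125.9, 90.0, -113.9]
ft_force: [-0.3, -3.3, 1.9]
finger_gap: 0.0137
```

Call:
apply_moves(
  gripper=[-1,-1,-1],
  xyz=[
    [-0.1,0.5,0],
    [-0.2,1,0],
    [-0.2,1,0],
  ],
  twist=[0,0,0],
)

```text
clock: 16.15
ee_pos: [0.5391, 0.1101, 0.0664]
tool_rot: [-137.9, 90.0, -125.9]
ft_force: [-0.5, -4.4, 2.6]
finger_gap: 0.0137
```

```bash
python3 -c "
from h import *
look('w9')
t=cv2.imread('pics/w9.png')
cv2.imwrite('pics/w9z.png',cv2.convertScaleAbs(cv2.resize(t[100:290,200:620],None,fx=1.9,fy=1.9,interpolation=cv2.INTER_CUBIC),alpha=1.4))
"
```

```text
16.15 [0.53913326 0.11008545 0.06640211] [-137.93445275   89.97971911 -125.94215175] [-0.51510551 -4.42448403  2.55297299] 0.013672694304093437
```

View pics/w9z.png

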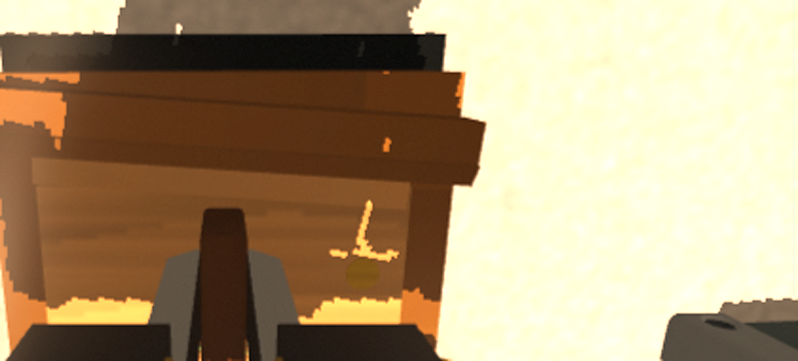

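Call:
apply_moves(
  gripper=[-1,-1,-1],
  xyz=[
    [-0.1,0.4,0],
    [-0.1,0.7,0],
    [-0.1,0.7,0],
  ],
  twist=[0,0,0],
)

```text
clock: 16.58
ee_pos: [0.5391, 0.1107, 0.0664]
tool_rot: [-122.5, 90.0, -110.5]
ft_force: [-0.4, -4.6, 1.4]
finger_gap: 0.0134
```

Call:
apply_moves(
  gripper=[-1,-1,-1],
  xyz=[
    [-0.1,0.3,0],
    [-0.1,0.5,0],
    [-0.1,0.5,0],
  ],
  twist=[0,0,0],
)

```text
clock: 16.95
ee_pos: [0.539, 0.1111, 0.0664]
tool_rot: [-120.3, 90.0, -108.3]
ft_force: [-0.5, -5.5, 2.2]
finger_gap: 0.0138
```

Call:
apply_moves(
  gripper=[-1,-1,-1],
  xyz=[
    [-0.1,0.4,0],
    [-0.1,0.7,0],
    [-0.1,0.7,0],
  ],
  twist=[0,0,0],
)

```text
clock: 17.32
ee_pos: [0.5388, 0.1116, 0.0664]
tool_rot: [-115.8, 89.9, -103.8]
ft_force: [-0.3, -6.0, 4.2]
finger_gap: 0.0138
```

Call:
apply_moves(
  gripper=[-1,-1,-1],
  xyz=[
    [-0.1,0.4,0],
    [-0.1,0.7,0],
    [-0.1,0.7,0],
  ],
  twist=[0,0,0],
)

```text
clock: 17.7
ee_pos: [0.5388, 0.112, 0.0664]
tool_rot: [-111.3, 89.9, -99.3]
ft_force: [-0.1, -6.9, 3.1]
finger_gap: 0.0137
```

Call:
apply_moves(
  gripper=[-1,-1,-1],
  xyz=[
    [-0.1,0.4,0],
    [-0.1,0.8,0],
    [-0.1,0.8,0],
  ],
  twist=[0,0,0],
)

```text
clock: 18.08
ee_pos: [0.5388, 0.112, 0.0664]
tool_rot: [-104.6, 89.8, -92.6]
ft_force: [-0.6, -9.5, 3.8]
finger_gap: 0.0138
```

Call:
apply_moves(
  gripper=[-1,-1,-1],
  xyz=[
    [-0.1,0.4,0],
    [-0.1,0.6,0],
    [-0.1,0.6,0],
  ],
  twist=[0,0,0],
)

```text
clock: 18.45
ee_pos: [0.5388, 0.112, 0.0664]
tool_rot: [-101.6, 89.8, -89.6]
ft_force: [-0.4, -10.8, 3.6]
finger_gap: 0.0136
```

Call:
apply_moves(
  gripper=[-1,-1,-1,-1],
  xyz=[
    [-0.1,0.3,0],
    [-0.1,0.6,0],
    [-0.1,0.6,0],
    [-0.1,0.6,0],
  ],
  twist=[0,0,0,0],
)

```text
clock: 18.95
ee_pos: [0.5388, 0.112, 0.0665]
tool_rot: [-100.2, 89.7, -88.1]
ft_force: [-0.4, -12.2, 3.8]
finger_gap: 0.0134
```

Call:
apply_moves(
  gripper=[-1,-1,-1,-1,-1],
  xyz=[
    [0,0.2,0],
    [-0.1,0.4,0],
    [-0.1,0.4,0],
    [-0.1,0.4,0],
    [-0.1,0.4,0],
  ],
  twist=[0,0,0,0,0],
)

```text
clock: 19.58
ee_pos: [0.5388, 0.112, 0.0665]
tool_rot: [-98.9, 89.7, -86.9]
ft_force: [0.3, -13.5, 3.9]
finger_gap: 0.0138
```

Call:
apply_moves(
  gripper=[-1,-1,-1,-1],
  xyz=[
    [0.2,-1.4,0],
    [0.5,-2.8,0.1],
    [0.7,-3.8,0.2],
    [0.7,-3.8,0.2],
  ],
  twist=[0,0,0,0],
)

```text
clock: 20.08
ee_pos: [0.5387, 0.112, 0.0664]
tool_rot: [119.8, 89.9, 131.8]
ft_force: [-1.0, -1.3, 1.5]
finger_gap: 0.0139
```

Call:
apply_moves(
  gripper=[-0.4,-0.2,-0.2,-0.2,-0.2,-0.2],
  xyz=[
    [0,0,0],
    [0,0,0],
    [0,0,0],
    [0,0,0],
    [0,0,0],
    [0,0,0],
  ],
  twist=[0,0,0,0,0,0],
)

```text
clock: 20.82
ee_pos: [0.5392, 0.1115, 0.0666]
tool_rot: [55.4, 90.0, 67.3]
ft_force: [0.8, 0.2, -0.2]
finger_gap: 0.0377
```

Call:
apply_moves(
  gripper=[-0.2,-0.2,-0.2,-0.2,-0.2,-0.2,-0.2,-0.2,-0.2,-0.2],
  xyz=[
    [0,0,10],
    [0,0,35],
    [0,0,70],
    [0,0,110],
    [0,0,150],
    [20,0,180],
    [50,0,180],
    [60,0,180],
    [60,0,180],
    [60,0,180],
  ],
  twist=[0,0,0,0,0,0,0,0,0,0],
)

```text
clock: 22.08
ee_pos: [0.5979, 0.1115, 0.2461]
tool_rot: [167.9, 89.9, 179.9]
ft_force: [0.4, 0.1, -0.7]
finger_gap: 0.0375
```

```bash
python3 -c "
from h import *
look('w10')
from plant import r
cv2.imwrite('pics/side10.png',r.capture('side')['color'][:,:,::-1])
t=cv2.imread('pics/w10.png')
cv2.imwrite('pics/w10z.png',cv2.convertScaleAbs(cv2.resize(t[60:230,220:430],None,fx=3.5,fy=3.5,interpolation=cv2.INTER_CUBIC),alpha=1.4))
s=cv2.imread('pics/side10.png')
cv2.imwrite('pics/s10z.png',cv2.resize(s[120:220,250:400],None,fx=5,fy=5,interpolation=cv2.INTER_CUBIC))
"
```

```text
22.075 [0.5978585  0.11149538 0.24614165] [167.90443294  89.88024361 179.89473331] [ 0.3738653   0.13208767 -0.66821027] 0.037530638292482855
```

View pics/w10z.png

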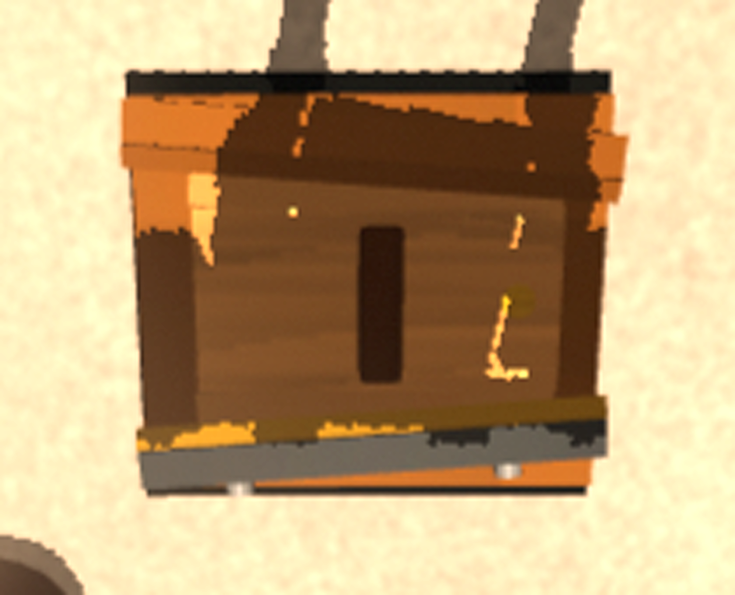

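View pics/s10z.png

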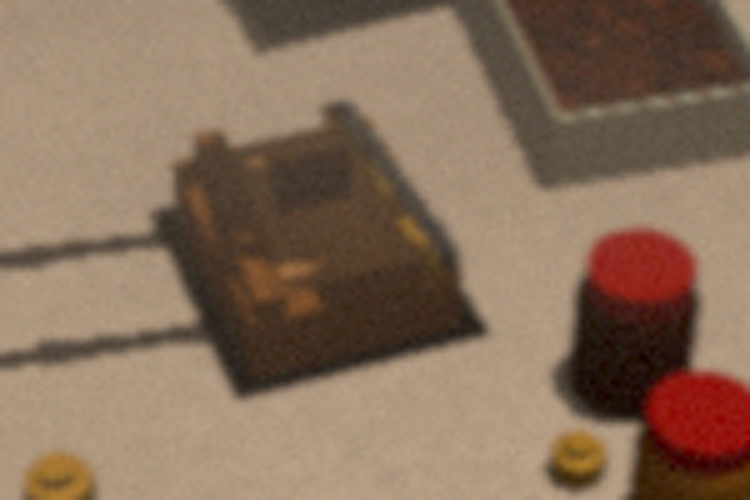

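View pics/side10.png

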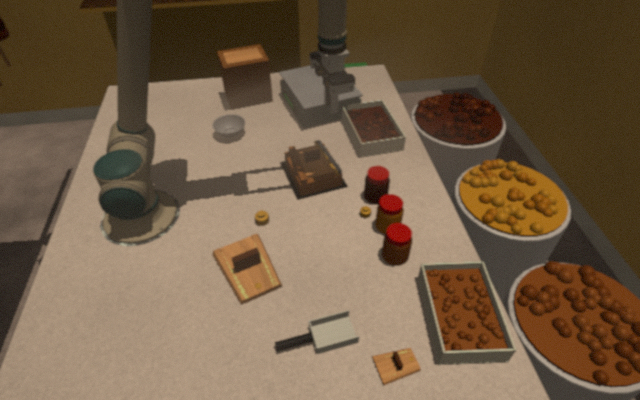

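```bash
python3 -c "
from plant import r
print(r.sign_off()); print(r.sense()['clock'])"
```

```text
the job is handed in; nothing more can be done
None
the job is handed in; nothing more can be done
```

The middle-sized lid is in the box and wedged tight, and the job is handed in, about 22 s in on the robot's clock.

- **What I did:** I gripped the lid by its handle, lowered it flat into the wide mouth (brass-dot end first) about 130 mm back, and slid it in.
- **Wedging:** The drag climbed from about 1 N to 7 N. The lid then stopped moving while the push rose to about 13 N, the highest push I read. I eased the push off to about 1 N before letting go.
- **Last checks:**
  - While the push eased off, the TCP reading held at y = 0.112 m, so the lid did not spring back.
  - The last wrist picture shows the lid flat, with its edges under both rails and its centre an estimated 2–3 mm past the box's middle, within the 14 mm given. The arm was clear of it, with the force near zero.
  - The last side picture shows the jars, weights, bowl, scoop and other lids where they were; this was checked by eye only.
- **Disagreements:**
  - Camera estimates of the lid's pick-up position differed by about 2–4 mm, so I shifted the mouth position by 2 mm to allow for it.
  - One box-edge measurement gave 178 mm instead of 170 mm, so I relied on the earlier fits.
  - There was a sideways load of up to 4 N against the wooden rail partway in, which I eased off.

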